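Build the pour-over coffee stack on the desk's mug warmer

TASK

Get my coffee ready for brewing on the desk, building it up one piece at a time from the bottom: first stand the mug in the middle of the round mug warmer (not on the square coaster), then seat the white dripper on the mug, then nest the metal filter basket in the dripper, and last put the lid on the basket. Every piece must sit fully home, upright, let go and still, and the flask, the earbud case and the mouse must be left where they are and standing as they were.

Things in the scene. Friction and masses are not known exactly. Their poses are not given: they have to be found in the camera images.
- mug: Small dark mug, loose, about 250 g, upright. Outside diameter 65 mm (foot 56), 80 mm high, wall 4 mm, so the mouth is 57 mm inside. Loop handle at its own +y, out to 61 mm from the axis, 9 mm thick, 15 to 71 mm high. Grip the outside along its own x axis, clear of the handle. Origin: centre of the underside, z up.
- dripper: White ceramic dripper, loose, about 200 g, upright, round, 61 mm high. Foot plug (enters the mug) 0-12 mm high, diameter 40 widening to 49; flange (rests on the mug's rim) 12-16 mm, diameter 84; open cup above, outside 48 widening to 62 at 34 mm, then straight to the rim at 61 (grip here); mouth 56 mm inside. Origin: centre of the foot's underside, z up; seated, 68 mm above the mug's origin.
- basket: Bright metal filter basket, loose, about 120 g, upright, round, 56 mm high. Body (enters the dripper's cup) 0-32 mm high, diameter 38 widening to 49; flange (rests on the dripper's rim) 32-36 mm, diameter 66; straight open neck 36-56 mm, diameter 52 (grip here), 46 inside, 18 deep. Origin: centre of the underside, z up; seated, 29 mm above the dripper's origin.
- lid: Flat metal lid with a black knob, loose, about 60 g, right way up, round, 34 mm high. Plug (enters the basket's neck) 0-8 mm high, diameter 32 widening to 39; disc (rests on the neck's rim) 8-12 mm, diameter 62; upright knob 12-34 mm, diameter 20 (grip here). Origin: centre of the underside, z up; seated, 48 mm above the basket's origin.
- warmer: Mug warmer: round flat black disc with a grey metal top plate, fixed to the desk, 100 mm in diameter, 14 mm high, with a small 10 mm high control block on its rim at its own -x side, out to 61 mm from the axis. The mug stands on its flat top. Origin: centre of the underside, on the desk; the top is 14 mm above it.
- coaster: Square cork coaster fixed to the desk, 95 by 95 mm, 6 mm thick; it stays empty. Origin: centre of the underside.
- flask: Closed steel flask with a black cap, loose, 66 mm in diameter, 160 mm high, about 450 g, standing upright. Leave alone. Origin: centre of the underside.
- earcase: White earbud case, loose, rounded box 60 (its x) by 46 (its y) by 22 mm high. Leave alone. Origin: centre of the underside.
- mouse: White computer mouse, loose, 112 mm long (its x), 58 mm wide, 25 mm high. Leave alone. Origin: centre of the underside.

How it is judged:
By the outcome, as a careful person would: the job done as asked, in the order asked, and still so for the second after the job is handed in, with the robot touching nothing.
It also fails if it takes over 109 s, if anything falls off the work surface, if the arm or the gripper's body presses on something with over 40 N, if the wrist force passes 120 N, or if a joint passes its speed limit or range.

ROBOT

A 6-joint arm with a two-finger parallel gripper is mounted at the origin on the work surface. World frame = base frame: x ahead of the robot, y to its left, z up, the work surface at z = 0. Lengths are in m, angles in rad, forces in N, time in s.
With the tool pointing down it reaches from about 0.35 to 0.725 m from the base axis. Payload 6 kg.
Tool frame: the origin (TCP) lies at the very end of the fingers, on their centre line; the grasp point (between the pads) lies 19 mm behind it (r.grasp_offset is the distance from the TCP to the grasp point, in m); z points along the fingers, y is the direction in which the jaws open and shut (so a half turn about z gives the same grasp; the last joint's range is limited). The gripper opens to 85 mm and grips with 20 to 120 N. Pads are 22 mm wide; open, the fingers measure 114 mm over their backs; the gripper's body (76 mm by 85 mm) begins 54 mm behind the grasp point. The pads swing forward as they close: fully open they stand 13 mm farther back than shut.
Start: joints at [-0.799, 0.04, 0.085, 0, -1.615, -0.334], TCP at [0.254, -0.543, 0.231] pointing down, gripper open.
Joint ranges: [-2.56, 2.56], [-1.29, 2.01], [-1.08, 1.49], [-3.29, 1.98], [-2.81, -0.18], [-2.99, 2.99]. Speed limits (rad/s): [2.57, 2.57, 3.01, 3.14, 3.14, 3.14].

INTERFACE

Orientations are given as a rotation vector (axis times angle).
In Python, from station import r, viewer, finder gives the robot as it stands.
- The arm moves only by the tool send_rows, never from a script. Its argument "series" is one flat list of numbers, 7 for each row, row after row: the finger opening in m, from 0 to 0.0854, then the shift along the world's x, y, z in m, then the turn, a rotation vector about the world's x, y, z in degrees. A call has exactly 8 rows; each row shifts and turns the commanded pose from where the row before left it; what a row does not reach is not made up. A row lasts 1/10 s, in which the tool goes at most 50 mm and 8.59 degrees, less where a joint would pass 70% of its speed; a pose out of reach is approached as far as the arm can. A call with a gripper value outside its range is refused whole. The fingers move at their own pace and stop on an object; "newtons" is the grip in N (left out, the last holds). Time passes only in rows, so rows that do not move let the fingers close, or fill a call up. It gives the time, the measured TCP pose, the force and the opening at its end, in the units of the state.
- r.get_obs(): the state, without advancing time (a new reading comes with each control period).
- viewer.snapshot(name): name is "scene" or "top" or "wrist"; returns the picture (480x640x3 uint8, red, green, blue); there is no depth.
- viewer.calibration(name): a dict with "fx", "fy", "cx", "cy" (pixels), "k1" (the pictures are not rectified: a ray, as slopes to the right and down, at radius r is drawn at 1 + k1 r^2 times it, then the intrinsics apply), "extrinsics" (4x4, takes a point from camera to world coordinates). Camera axes: x right, y down, z forward; pixel columns grow to the right and rows downward; lengths in m; the calibration is good to about 2 mm. A picture is of the moment at which its call begins: read the wrist's pose just before it. calibration takes no time and is no camera call; for the wrist camera it gives the pose at the moment of the call.
- r.finish_job(): hands the job in, once; it reports no verdict.
Trained networks look in the newest picture that a camera, given by its name, has taken for a name from the list of things; names that differ only in an ending like _2 or _b are one class to them, and where a whole thing is asked for, a point or a joint stands for the part that bears it (a point fixed in the world has none). Each returns a list of dicts, best first, with "confidence" (0 to 1); they miss things now and then, are a little off and sometimes report something else, mostly with a low value. They report only what shows in the picture. A call takes as long as a camera call.
- finder.search_frame(query, camera): "extent" ([centre column, centre row, width, height] in pixels, round what is visible of it).
- finder.outline_of(query, camera): "pixels" (480x640 bool, what is visible of it) and "extent" ([centre column, centre row, width, height] in pixels, round what is visible of it).
The state is a dict: "clock": time; "joint_positions": joint angles; "joint_velocities": joint speeds; "effort": joint torques, N m; "ee_pos": TCP position; "eef_rot": TCP orientation; "contact_force": force on the tool from outside, world axes, zero at the start; "torque": the same for the moment, N m; "opening": opening from 0.0 (shut) to 1.0 (fully open).
Only numpy, scipy, OpenCV 4.12 (cv2) and the standard library are available. Lean on these libraries where they do the work, as an engineer would, in place of code of your own. Each camera call takes 0.05 s, during which the arm holds its last target.

## Working session

There is one attempt and no reset: what is moved stays moved. The work goes in short steps, Python scripts to look and compute and a tool call to move; the robot and the scene stay as the last step left them, time stands still between calls to the robot, and variables do not carry over. Pictures are saved under pics/ and viewed, and the job is handed in when it is done.

Besides the shell and the picture viewer there is one more tool, called by a JSON object that holds its "method" and its "body", one argument or row to a line. send_rows: Moves the arm, as the interface text tells. Its arguments: {"type":"object","properties":{"series":{"type":"array"},"newtons":{"type":"number"}},"required":["series"]}

```bash
ls; mkdir -p pics
python3 - <<'E'
from station import r, viewer, finder
import cv2, numpy as np
o=r.get_obs(); print(o)
for n in ("scene","top","wrist"):
    im=viewer.snapshot(n); cv2.imwrite(f"pics/a_{n}.png",im[:,:,::-1]); c=viewer.calibration(n); print(n,c)
E
```

```text
pics
{'clock': 0.0, 'joint_positions': array([-7.99353869e-01,  4.07953185e-02,  8.37978246e-02, -4.88234196e-04,
       -1.61551528e+00, -3.33680067e-01]), 'joint_velocities': array([-0.0008159 ,  0.00025248, -0.00131545,  0.00044849,  0.00105612,
       -0.00055406]), 'effort': array([-2.63973470e-04, -3.68199348e+01,  3.47414553e+01,  6.93242848e+00,
       -5.38799257e-03, -5.69140511e-06]), 'ee_pos': array([ 0.25427188, -0.54308098,  0.23027626]), 'eef_rot': array([ 6.82085138e-01, -3.06615480e+00, -2.69667813e-03]), 'contact_force': array([-0.06216023,  0.16808856,  0.39066946]), 'torque': array([ 0.01918657, -0.01435114, -0.00920125]), 'opening': 0.9953548535505093}
scene {'fx': 452.23410910969164, 'fy': 452.23410910969164, 'cx': 324.07200593559355, 'cy': 241.985102330502, 'k1': -0.007178822970327922, 'extrinsics': array([[-0.52481341,  0.72628474, -0.44393847,  1.00751748],
       [ 0.85119028,  0.44361748, -0.28049714,  0.28090417],
       [-0.00678193, -0.52508477, -0.85102291,  0.84760319],
       [ 0.        ,  0.        ,  0.        ,  1.        ]])}
top {'fx': 575.74446
[... 162 characters left out ...]
.11813671,  0.43644287],
       [-0.99998773,  0.0024955 , -0.0042797 ,  0.01281287],
       [ 0.0039549 , -0.11814803, -0.99298812,  1.23663824],
       [ 0.        ,  0.        ,  0.        ,  1.        ]])}
wrist {'fx': 396.5778497949274, 'fy': 396.5778497949274, 'cx': 321.1179039988277, 'cy': 236.38261812485428, 'k1': 0.02045756915270664, 'extrinsics': array([[-4.24024383e-01,  8.64217930e-01,  2.70796403e-01,
         1.83234855e-01],
       [ 9.05650513e-01,  4.04399047e-01,  1.27509053e-01,
        -5.75819234e-01],
       [ 6.85803029e-04,  2.99313849e-01, -9.54154468e-01,
         3.72610763e-01],
       [ 0.00000000e+00,  0.00000000e+00,  0.00000000e+00,
         1.00000000e+00]])}
```

View pics/a_scene.png

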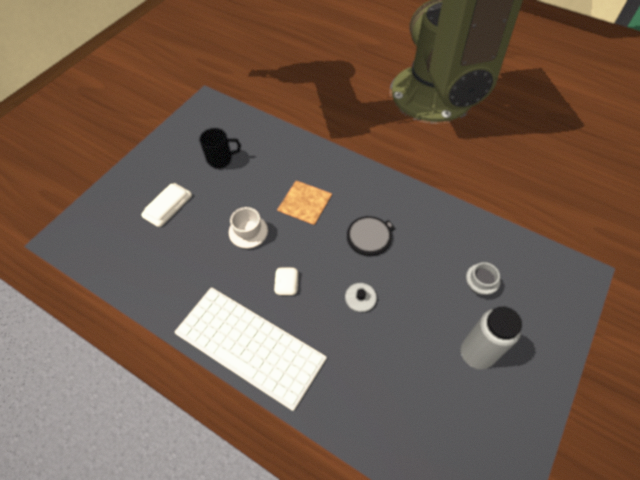

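View pics/a_top.png

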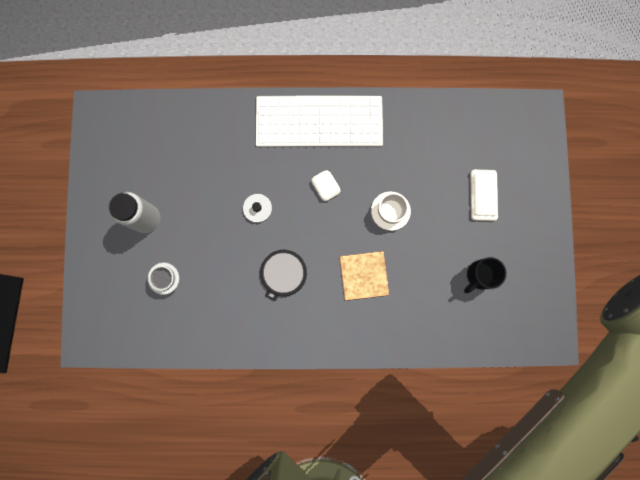

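View pics/a_wrist.png

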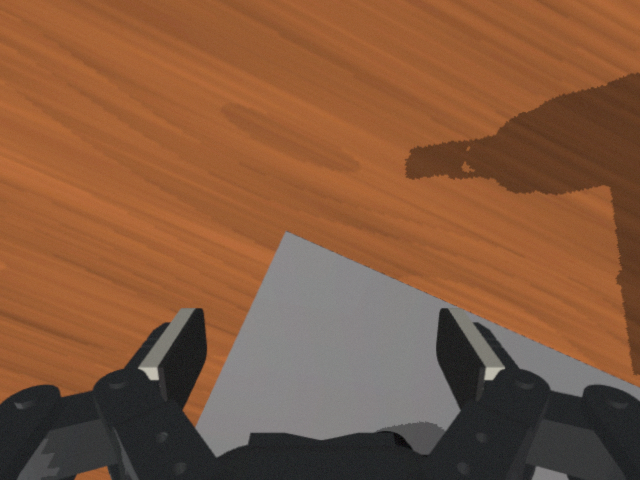

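```bash
cat > h.py <<'E'
import numpy as np, cv2
from scipy.optimize import least_squares
from station import r, viewer, finder
PROF={'mug':[(0,28),(.08*1000,32.5)],'dripper':[(0,20),(12,42),(16,42),(34,31),(61,31)],'basket':[(0,19),(32,33),(36,33),(56,26)],
'lid':[(8,31),(12,31),(34,10)],'warmer':[(0,50),(14,50)],'flask':[(0,33),(160,33)]}
def proj(c,P):
    T=np.linalg.inv(c['extrinsics']); p=(P@T[:3,:3].T)+T[:3,3]
    s=p[:,:2]/p[:,2:]; s=s*(1+c['k1']*(s**2).sum(1,keepdims=True))
    return np.c_[s[:,0]*c['fx']+c['cx'],s[:,1]*c['fy']+c['cy']]
def ray(c,u,v):
    s0=np.array([(u-c['cx'])/c['fx'],(v-c['cy'])/c['fy']]); s=s0.copy()
    for _ in range(10): s=s0/(1+c['k1']*(s@s))
    d=c['extrinsics'][:3,:3]@np.r_[s,1]; return c['extrinsics'][:3,3],d
def at_z(c,u,v,z):
    o,d=ray(c,u,v); return o+d*(z-o[2])/d[2]
def pts(name):
    a=np.linspace(0,2*np.pi,48,endpoint=False); out=[]
    for z,R in PROF[name]:
        out.append(np.c_[R*np.cos(a),R*np.sin(a),np.full(48,z)]/1000)
    return np.vstack(out)
def ext(p): 
    lo=p.min(0);hi=p.max(0); return np.r_[(lo+hi)/2]
def hullc(p):
    h=cv2.convexHull(p.astype(np.float32)); m=cv2.moments(h); return np.array([m['m10']/m['m00'],m['m01']/m['m00']])
def maskhull(m):
    ys,xs=np.nonzero(m); return np.c_[xs,ys].astype(float)
def look(name,cam,q=None):
    d=finder.outline_of(q or name,cam); return [(x['confidence'],x['pixels'],x['extent']) for x in d]
def fit(name,obs,z0=0,x0=None):
    # obs list of (calib, mask); convex hull extents+centroid
    P=pts(name)+[0,0,z0]
    tg=[np.r_[hullc(maskhull(m)),] for c,m in obs]
    if x0 is None:
        x0=at_z(obs[0][0],*tg[0],z0+.02)[:2]
    f=lambda x: np.concatenate([hullc(proj(c,P+[x[0],x[1],0]))-t for (c,m),t in zip(obs,tg)])
    s=least_squares(f,x0); return s.x,s.fun
E
python3 - <<'E'
from h import *
viewer.snapshot('scene');viewer.snapshot('top')
C={k:viewer.calibration(k) for k in('scene','top')}
for n in ['mug','dripper','basket','lid','warmer','flask','coaster','earcase','mouse']:
    obs=[]
    for cam in ('top','scene'):
        l=look(n,cam)
        for k in l[:2]: print(n,cam,round(k[0],2),np.round(k[2],1))
        if l: obs.append((C[cam],l[0][1]))
    if n in PROF and obs:
        for o in [obs]+[[q] for q in obs]:
            x,e=fit(n,o); print('  ',n,np.round(x,4),np.round(e,1))
    elif obs: print('  ',n,at_z(obs[0][0],*hullc(maskhull(obs[0][1])),.01))
print(r.get_obs()['clock'])
E
```

```text
mug top 0.62 [484.6 273.3  42.6  40.2]
mug scene 0.7 [219.4 148.8  39.6  41.5]
   mug [ 0.4943 -0.3414] [-0.7  0.1 -1.  -0.7]
   mug [ 0.4946 -0.3429] [-0.  0.]
   mug [ 0.4947 -0.338 ] [-0. -0.]
dripper top 0.6 [392. 211.  38.  39.]
dripper scene 0.64 [245.5 226.9  41.   41.1]
dripper scene 0.59 [490.5 337.6  60.3  64.4]
   dripper [ 0.6349 -0.1536] [-0.5  0.3 -0.8 -0.2]
   dripper [ 0.6356 -0.1547] [-0. -0.]
   dripper [ 0.6344 -0.1519] [-0.  0.]
basket top 0.68 [486.5 274.   39.4  35.6]
basket top 0.62 [163.1 279.6  28.5  32.5]
basket scene 0.9 [481.1 278.8  38.   30.8]
basket scene 0.54 [288.2 281.   19.2  24.3]
   basket [ 0.4728 -0.034 ] [-149.3   11.4 -150.7  -80.9]
   basket [ 0.4951 -0.3494] [ 0. -0.]
   basket [0.4897 0.3294] [ 0. -0.]
lid top 0.72 [258.4 207.4  29.8  26.3]
lid top 0.61 [133.1 213.9  47.7  43.1]
lid scene 0.6 [360.9 296.4  29.1  28.8]
   lid [0.643  0.1345] [-0.5  0.5 -0.7  0.2]
   lid [0.6441 0.1334] [ 0. -0.]
   lid [0.642  0.1355] [0. 0.]
warmer top 0.57 [282.7 275.5  51.   48.8]
warmer scene 0.7 [369.4 235.2  47.7  38.8]
   warmer [0.5    0.0788] [-0.5  0.1 -0.5 -0.2]
   warmer [0.5003 0.0777] [-0.  0.]
   warmer [0.4999 0.0801] [-0.  0.]
flask top 0.78 [132.9 214.7  51.   45.2]
flask scene 0.83 [488.4 338.3  59.2  64. ]
   flask [0.6256 0.3774] [-1.  -1.8 -0.7 -1.6]
   flask [0.6219 0.3751] [ 0. -0.]
   flask [0.6279 0.3794] [ 0. -0.]
coaster top 0.92 [365.2 275.9  49.5  48.4]
coaster top 0.43 [487.2 275.4  45.2  34.8]
coaster scene 0.64 [303.3 203.4  55.   39.6]
   coaster [ 0.49564349 -0.09608515  0.01      ]
earcase top 0.97 [325.6 186.2  29.1  28.4]
earcase top 0.35 [362.8 276.8  49.3  47.9]
earcase scene 0.88 [288.4 282.   16.3  21.2]
   earcase [ 0.691821   -0.01524254  0.01      ]
mouse top 0.75 [484.2 195.3  26.6  52.4]
mouse scene 0.61 [168.8 204.2  49.7  44.4]
   mouse [ 0.6718242  -0.36098427  0.01      ]
1.15
```

{"method": "send_rows", "body": {
  "series": [0.0854,0.03,0.025,0,0,0,-8.5,0.0854,0.03,0.025,0,0,0,-8.5,0.0854,0.03,0.025,0,0,0,-8.5,0.0854,0.03,0.025,0,0,0,-8.5,0.0854,0.03,0.025,0,0,0,-8.5,0.0854,0.03,0.025,0,0,0,-8.5,0.0854,0.03,0.025,0,0,0,-8.5,0.0854,0.03,0.025,0,0,0,-8.5],
  "newtons": 40
}}

```text
clock: 1.95
ee_pos: [0.4955, -0.3422, 0.2314]
eef_rot: [1.158, 2.92, 0.0]
contact_force: [0.4, -0.9, -0.0]
opening: 0.996
```

Run:
```python
from h import *
o=r.get_obs(); print(o['clock'],o['ee_pos'],o['eef_rot'],o['joint_positions'].round(2))
c=viewer.calibration('wrist');im=viewer.snapshot('wrist'); cv2.imwrite("pics/b.png",im[:,:,::-1])
for k in look('mug','wrist')[:2]:
    print(k[0],k[2]); print(fit('mug',[(c,k[1])]))
```

```text
1.95 [ 0.49545972 -0.34215899  0.2314181 ] [1.15792031e+00 2.92004894e+00 1.80422876e-04] [-0.27  0.05  0.09 -0.   -1.62 -2.05]
0.93 [318.6, 199.1, 81.8, 121.9]
(array([ 0.49076661, -0.3412542 ]), array([-1.56363342e-06, -1.70346652e-07]))
```

View pics/b.png

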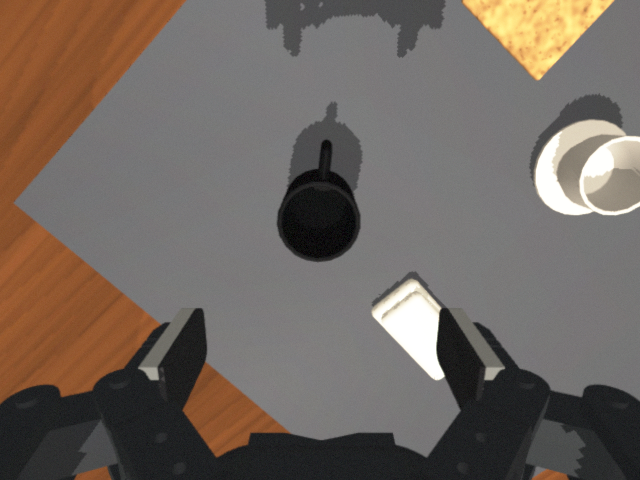

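Run:
```python
from h import *
c=viewer.calibration('wrist');im=cv2.imread('pics/b.png')
m=at_z(c,319,222,.08);print('rim',m)
for z in (.043,.065): 
    h=at_z(c,326,143,z); print(h,np.degrees(np.arctan2(*(h-m)[[1,0]])),np.hypot(*(h-m)[:2]))
print(proj(c,np.array([[m[0]+.0325*np.cos(a),m[1]+.0325*np.sin(a),.08] for a in np.arange(8)*np.pi/4])).round(0).tolist())
```

```text
rim [ 0.49681704 -0.34423446  0.08      ]
[ 0.45951896 -0.30189894  0.043     ] 131.38041718558375 0.05642200458053683
[ 0.45816801 -0.30099093  0.065     ] 131.78883943069062 0.057997844398928355
[[347.0, 251.0], [361.0, 223.0], [351.0, 193.0], [320.0, 180.0], [289.0, 191.0], [276.0, 221.0], [289.0, 249.0], [318.0, 262.0]]
```

Run:
```python
import cv2
im=cv2.imread('pics/b.png')[120:290,230:410]; cv2.imwrite('pics/b2.png',cv2.resize(cv2.convertScaleAbs(im,alpha=2.5,beta=20),None,fx=4,fy=3.5))
```

```text
(no output)
```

View pics/b2.png

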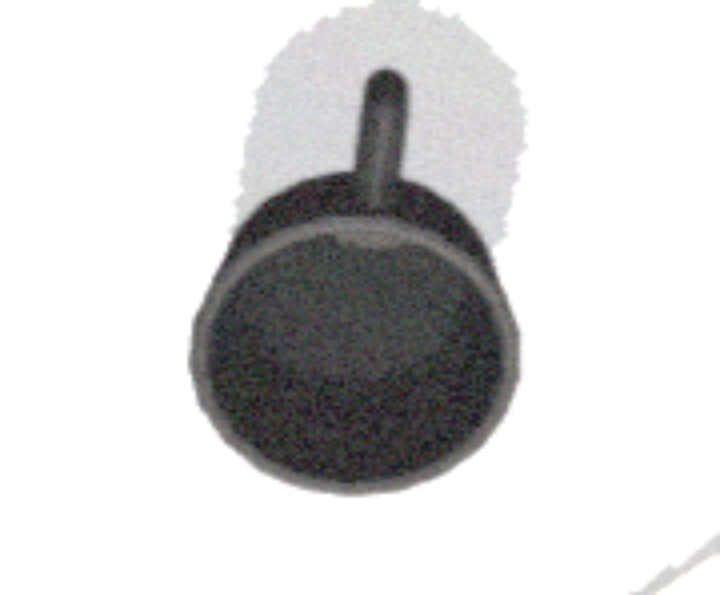

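{"method": "send_rows", "body": {
  "series": [0.0854,0.0013,-0.0021,-0.02,0,0,-5,0.0854,0,0,-0.04,0,0,0,0.0854,0,0,-0.04,0,0,0,0.0854,0,0,-0.04,0,0,0,0.0854,0,0,-0.04,0,0,0,0.0854,0,0,-0.02,0,0,0,0.05,0,0,0,0,0,0,0.05,0,0,0,0,0,0]
}}

```text
clock: 2.85
ee_pos: [0.4958, -0.346, 0.0322]
eef_rot: [1.275, 2.871, -0.001]
contact_force: [1.5, -0.2, -2.0]
opening: 0.739
```

{"method": "send_rows", "body": {
  "series": [0.05,0,0,0,0,0,0,0.05,0,0,0,0,0,0,0.05,0,0,0,0,0,0,0.05,0,0,0,0,0,0,0.05,0,0,0.01,0,0,0,0.05,0,0,0.02,0,0,0,0.05,0,0,0.02,0,0,0,0.05,0,0,0,0,0,0]
}}

```text
clock: 3.65
ee_pos: [0.4976, -0.3466, 0.0858]
eef_rot: [1.272, 2.865, -0.001]
contact_force: [1.2, 0.3, -2.2]
opening: 0.734
```

Run:
```python
from h import *
o=r.get_obs(); print(o['clock'],o['ee_pos'],o['eef_rot'],o['contact_force'])
for n in('wrist','scene'):
    im=viewer.snapshot(n); cv2.imwrite(f"pics/c_{n}.png",im[:,:,::-1])
```

```text
3.65 [ 0.49755869 -0.34664852  0.08584587] [ 1.27227959e+00  2.86484955e+00 -1.06548726e-03] [ 1.17082033  0.26704362 -2.17691469]
```

View pics/c_wrist.png

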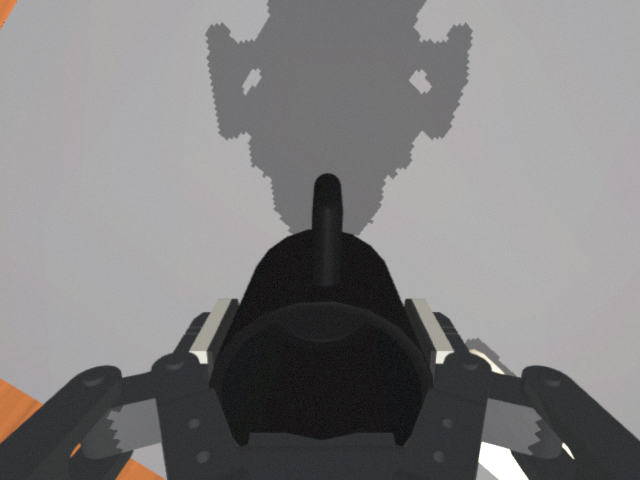

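View pics/c_scene.png

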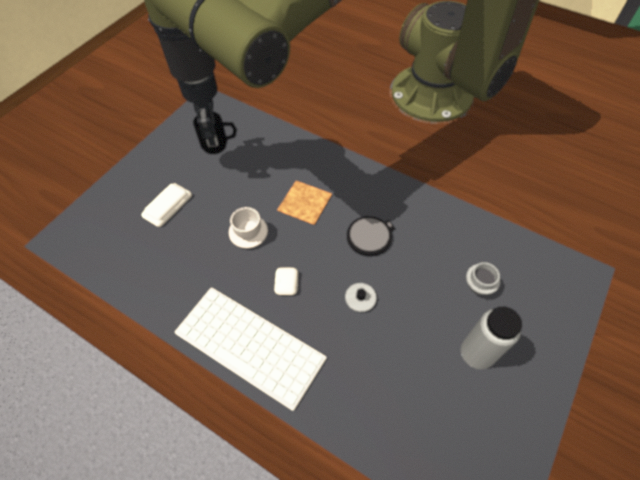

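Run:
```python
from h import *
for n,(u,v) in (('top',(284,273)),('scene',(370,236))):
    c=viewer.calibration(n); im=cv2.imread(f'pics/a_{n}.png'); g=cv2.cvtColor(im,cv2.COLOR_BGR2GRAY).astype(int)
    lo,_,m,_=cv2.floodFill(im.copy(),np.zeros((482,642),np.uint8),(u,v),0,(9,)*3,(9,)*3,cv2.FLOODFILL_FIXED_RANGE|4)
    m=m[1:-1,1:-1]; ys,xs=np.nonzero(m); q=hullc(np.c_[xs,ys]*1.0); print(n,len(xs),q,xs.min(),xs.max(),ys.min(),ys.max(),at_z(c,*q,.014))
```

```text
top 1113 [282.79515656 272.20422644] 264 301 254 291 [0.50353891 0.07673641 0.014     ]
scene 846 [369.05366545 234.10530579] 351 387 219 249 [0.50411999 0.07950797 0.014     ]
```

{"method": "send_rows", "body": {
  "series": [0.05,0,0.05,0.01,0,0,0,0.05,0,0.05,0.01,0,0,0,0.05,0,0.05,0.01,0,0,0,0.05,0,0.05,0,0,0,0,0.05,0,0.05,0,0,0,0,0.05,0,0.05,0,0,0,0,0.05,0,0.05,0,0,0,0,0.05,0,0.04,0,0,0,0]
}}

```text
clock: 4.55
ee_pos: [0.4946, 0.044, 0.1094]
eef_rot: [-1.274, -2.87, 0.001]
contact_force: [0.3, -0.7, -3.4]
opening: 0.739
```

{"method": "send_rows", "body": {
  "series": [0.05,0.004,0.034,0,0,0,0,0.05,0,0,0,0,0,0,0.05,0,0,0,0,0,0,0.05,0,0,0,0,0,0,0.05,0,0,0,0,0,0,0.05,0,0,0,0,0,0,0.05,0,0,0,0,0,0,0.05,0,0,0,0,0,0]
}}

```text
clock: 5.35
ee_pos: [0.4997, 0.0752, 0.1107]
eef_rot: [1.277, 2.87, 0.0]
contact_force: [0.1, -0.2, -3.6]
opening: 0.737
```

Run:
```python
from h import *
o=r.get_obs(); print(o['clock'],o['ee_pos'],o['eef_rot'],o['contact_force'])
for n in('wrist','scene'):
    im=viewer.snapshot(n); cv2.imwrite(f"pics/d_{n}.png",im[:,:,::-1])
c=viewer.calibration('wrist')
a=np.linspace(0,2*np.pi,24)
P=proj(c,np.c_[.5037+.05*np.cos(a),.0781+.05*np.sin(a),a*0+.014])
im=cv2.imread('pics/d_wrist.png'); cv2.polylines(im,[P.astype(int)],True,(0,0,255),1); cv2.imwrite('pics/d_wrist.png',im)
```

```text
5.35 [0.49969841 0.0752408  0.1107202 ] [1.27672541e+00 2.87044028e+00 3.62834669e-04] [ 0.10001935 -0.1977925  -3.58433077]
```

View pics/d_wrist.png

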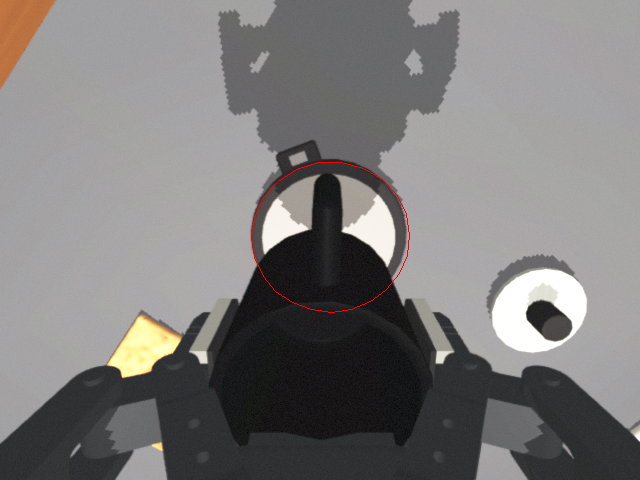

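View pics/d_scene.png

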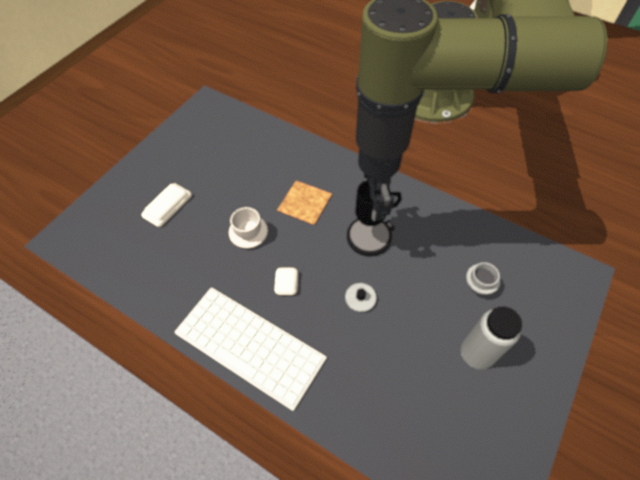

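{"method": "send_rows", "body": {
  "series": [0.05,0.0023,0.003,-0.01,0,0,0,0.05,0,0,-0.02,0,0,0,0.05,0,0,-0.02,0,0,0,0.05,0,0,-0.01,0,0,0,0.05,0,0,-0.0035,0,0,0,0.05,0,0,0,0,0,0,0.05,0,0,0,0,0,0,0.05,0,0,0,0,0,0]
}}

```text
clock: 6.25
ee_pos: [0.5026, 0.0789, 0.0483]
eef_rot: [1.275, 2.87, 0.002]
contact_force: [-0.3, -0.4, -3.3]
opening: 0.737
```

Run:
```python
from h import *
o=r.get_obs(); print(o['clock'],o['ee_pos'],o['eef_rot'],o['contact_force'])
```

```text
6.25 [0.50260842 0.07886309 0.04827011] [1.27504536e+00 2.86978191e+00 2.22158668e-03] [-0.25072436 -0.3570874  -3.26122213]
```

{"method": "send_rows", "body": {
  "series": [0.05,0,0,-0.001,0,0,0,0.05,0,0,-0.001,0,0,0,0.05,0,0,0,0,0,0,0.05,0,0,0,0,0,0,0.05,0,0,0,0,0,0,0.05,0,0,0,0,0,0,0.05,0,0,0,0,0,0,0.05,0,0,0,0,0,0]
}}

```text
clock: 7.05
ee_pos: [0.5022, 0.0787, 0.0454]
eef_rot: [1.275, 2.871, 0.001]
contact_force: [0.3, 0.1, -2.1]
opening: 0.74
```

Nearly touching; release in place and rise.

{"method": "send_rows", "body": {
  "series": [0.05,0,0,-0.001,0,0,0,0.05,0,0,0,0,0,0,0.0854,0,0,0,0,0,0,0.0854,0,0,0,0,0,0,0.0854,0,0,0,0,0,0,0.0854,0,0,0.02,0,0,0,0.0854,0,0,0.04,0,0,0,0.0854,0,0,0.04,0,0,0]
}}

```text
clock: 7.85
ee_pos: [0.5015, 0.0782, 0.1447]
eef_rot: [-1.275, -2.87, 0.002]
contact_force: [1.2, 0.5, 0.6]
opening: 1.001
```

{"method": "send_rows", "body": {
  "series": [0.0854,0,0,0.05,0,0,0,0.0854,0,0,0.05,0,0,0,0.0854,0,0,0,0,0,0,0.0854,0,0,0,0,0,0,0.0854,0,0,0,0,0,0,0.0854,0,0,0,0,0,0,0.0854,0,0,0,0,0,0,0.0854,0,0,0,0,0,0]
}}

```text
clock: 8.65
ee_pos: [0.5018, 0.0785, 0.2435]
eef_rot: [-1.275, -2.87, 0.001]
contact_force: [1.3, -0.1, -0.0]
opening: 1.002
```

```bash
cat > pic.py <<'E'
import sys; from h import *
o=r.get_obs(); print(round(o['clock'],2),o['ee_pos'].round(4),o['eef_rot'].round(3),o['contact_force'].round(1),o['joint_positions'].round(2))
for n in sys.argv[2:]:
    c=viewer.calibration(n); im=viewer.snapshot(n); cv2.imwrite(f"pics/{sys.argv[1]}_{n}.png",im[:,:,::-1])
E
python3 pic.py e wrist
python3 - <<'E'
from h import *
c=viewer.calibration('wrist'); im=cv2.imread('pics/e_wrist.png')
def ring(x,y,z,R,col):
    a=np.linspace(0,2*np.pi,48); cv2.polylines(im,[proj(c,np.c_[x+R*np.cos(a),y+R*np.sin(a),a*0+z]).round().astype(int)],True,col,1)
ring(.5022,.0787,.014,.05,(0,0,255)); ring(.5022,.0787,.094,.0325,(0,255,0)); cv2.imwrite('pics/e2.png',im)
E
```

```text
8.65 [0.5018 0.0785 0.2435] [-1.275e+00 -2.870e+00  1.000e-03] [ 1.3 -0.1 -0. ] [ 0.55 -0.2  -0.12 -0.   -1.65 -2.96]
```

View pics/e2.png

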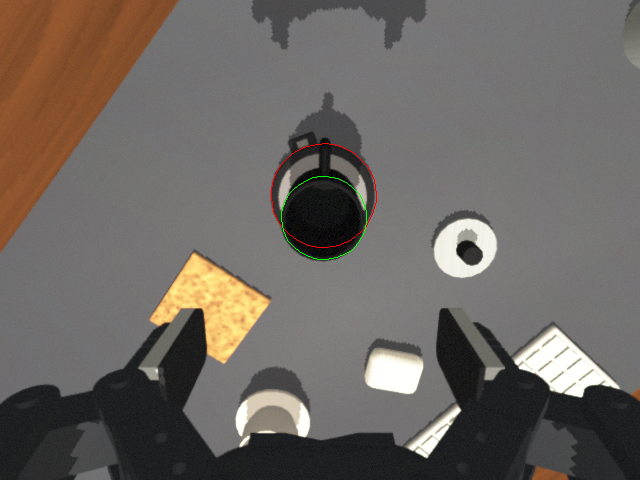

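{"method": "send_rows", "body": {
  "series": [0.0854,0.0166,-0.029,0,0,0,8.5,0.0854,0.0166,-0.029,0,0,0,8.5,0.0854,0.0166,-0.029,0,0,0,8.5,0.0854,0.0166,-0.029,0,0,0,8.5,0.0854,0.0166,-0.029,0,0,0,8.5,0.0854,0.0166,-0.029,0,0,0,8.5,0.0854,0.0166,-0.029,0,0,0,8.5,0.0854,0.0166,-0.029,0,0,0,8.5]
}}

```text
clock: 9.5
ee_pos: [0.6353, -0.1548, 0.2438]
eef_rot: [0.557, -3.091, -0.0]
contact_force: [1.2, -0.3, 0.1]
opening: 0.995
```

```bash
cat > ring.py <<'E'
# ring.py name z0 : view & fit in wrist
import sys; from h import *
tag,name=sys.argv[1:3]; z0=float(sys.argv[3]); 
o=r.get_obs(); print(round(o['clock'],2),o['ee_pos'].round(4),o['eef_rot'].round(3),o['contact_force'].round(1),o['joint_positions'].round(2))
c=viewer.calibration('wrist'); im=viewer.snapshot('wrist')[:,:,::-1].copy()
l=look(name,'wrist')
if l:
    x,e=fit(name,[(c,l[0][1])],z0); print(l[0][0],l[0][2],x.round(4)); 
    a=np.linspace(0,2*np.pi,48)
    for z,R in PROF[name]:
        cv2.polylines(im,[proj(c,np.c_[x[0]+R/1000*np.cos(a),x[1]+R/1000*np.sin(a),a*0+z0+z/1000]).round().astype(int)],True,(0,0,255),1)
    im[l[0][1]]=im[l[0][1]]//2+np.array([0,60,0],np.uint8)
cv2.imwrite(f'pics/{tag}.png',im)
E
python3 ring.py f dripper 0
```

```text
9.5 [ 0.6353 -0.1548  0.2438] [ 0.557 -3.091 -0.   ] [ 1.2 -0.3  0.1] [ 0.07  0.19  0.27 -0.   -1.65 -1.28]
0.56 [322.0, 199.8, 87.4, 86.6] [ 0.6338 -0.1532]
```

View pics/f.png

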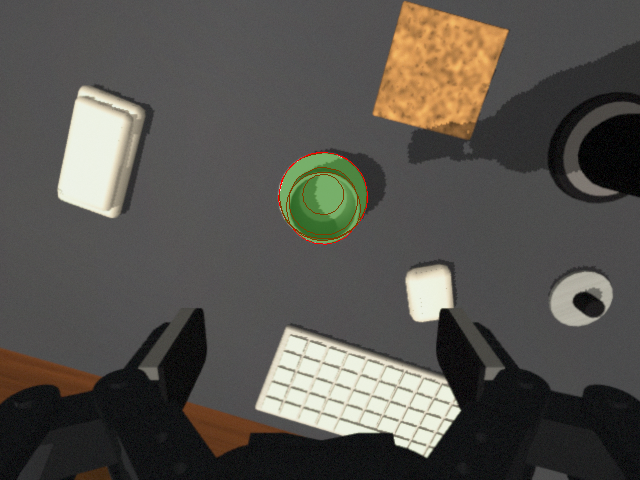

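{"method": "send_rows", "body": {
  "series": [0.0854,-0.0015,0.0016,-0.04,0,0,0,0.0854,0,0,-0.045,0,0,0,0.0854,0,0,-0.045,0,0,0,0.0854,0,0,-0.045,0,0,0,0.0854,0,0,-0.03,0,0,0,0.0854,0,0,-0.011,0,0,0,0.0854,0,0,0,0,0,0,0.045,0,0,0,0,0,0]
}}

```text
clock: 10.4
ee_pos: [0.6345, -0.1519, 0.0305]
eef_rot: [-0.548, 3.091, -0.002]
contact_force: [0.3, 0.2, 0.7]
opening: 0.856
```

{"method": "send_rows", "body": {
  "series": [0.045,0,0,0,0,0,0,0.045,0,0,0,0,0,0,0.045,0,0,0,0,0,0,0.045,0,0,0,0,0,0,0.045,0,0,0,0,0,0,0.045,0,0,0,0,0,0,0.045,0,0,0,0,0,0,0.045,0,0,0,0,0,0]
}}

```text
clock: 11.2
ee_pos: [0.6353, -0.1522, 0.0318]
eef_rot: [-0.547, 3.088, -0.003]
contact_force: [0.2, -0.5, 6.7]
opening: 0.723
```

{"method": "send_rows", "body": {
  "series": [0.045,0,0,0.005,0,0,0,0.045,0,0,0.015,0,0,0,0.045,0,0,0.03,0,0,0,0.045,0,0,0.03,0,0,0,0.045,0,0,0,0,0,0,0.045,0,0,0,0,0,0,0.045,0,0,0,0,0,0,0.045,0,0,0,0,0,0]
}}

```text
clock: 12.0
ee_pos: [0.6325, -0.1516, 0.1066]
eef_rot: [0.547, -3.091, -0.001]
contact_force: [-0.3, 0.3, -2.3]
opening: 0.717
```

```bash
python3 pic.py g wrist scene
```

```text
12.0 [ 0.6325 -0.1516  0.1066] [ 5.470e-01 -3.091e+00 -1.000e-03] [-0.3  0.3 -2.3] [ 0.07  0.2   0.03 -0.   -1.4  -1.29]
```

View pics/g_wrist.png

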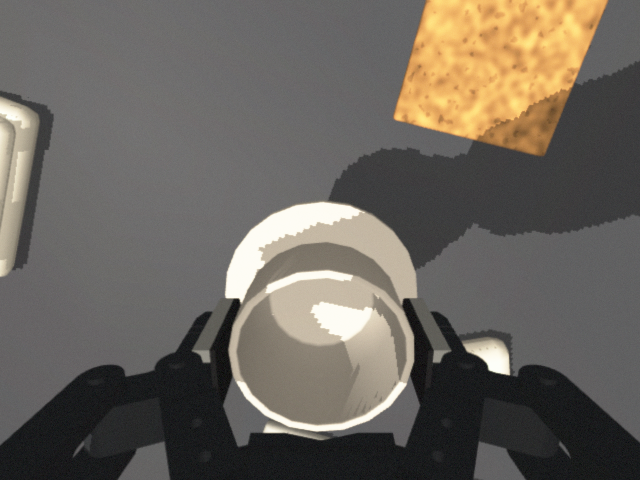

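View pics/g_scene.png

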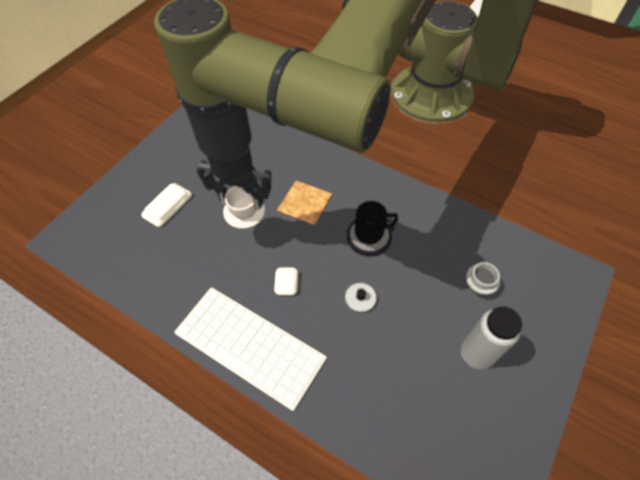

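```bash
cat > ov.py <<'E'
# ov.py in out cam name x y z0
import sys; from h import *
i,out,cam,name=sys.argv[1:5]; x,y,z0=map(float,sys.argv[5:8])
c=viewer.calibration(cam); im=cv2.imread(f'pics/{i}.png'); a=np.linspace(0,2*np.pi,48)
for z,R in PROF[name]:
    p=proj(c,np.c_[x+R/1000*np.cos(a),y+R/1000*np.sin(a),a*0+z0+z/1000]); print(z,p.min(0).round(1),p.max(0).round(1))
    cv2.polylines(im,[p.round().astype(int)],True,(0,0,255),1)
cv2.imwrite(f'pics/{out}.png',im)
E
python3 ov.py g_wrist g2 wrist dripper .6325 -.1516 .0765
```

```text
0 [278.4 244.7] [362.7 322.3]
12 [225.9 203.5] [415.2 376.2]
16 [223.8 205.6] [417.3 381.7]
34 [241.3 245.7] [399.6 387.4]
61 [225.2 274.1] [415.5 438.8]
```

View pics/g2.png

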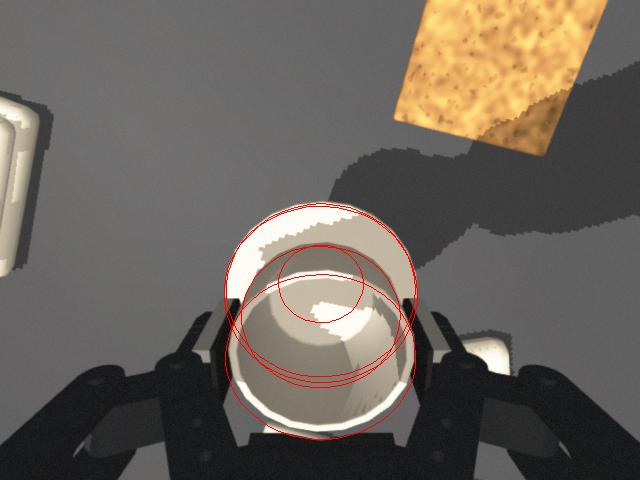

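```bash
python3 ov.py g_wrist g2 wrist dripper .631 -.1521 .0735
```

```text
0 [279.  239.4] [362.2 316.3]
12 [227.3 198.2] [414.  369.5]
16 [225.2 200.2] [416.  374.7]
34 [242.6 239.1] [398.5 379.5]
61 [227.1 265.6] [413.8 428.5]
```

View pics/g2.png

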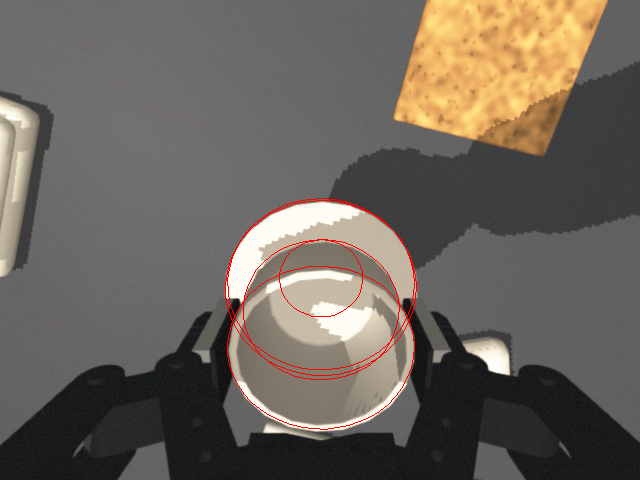

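{"method": "send_rows", "body": {
  "series": [0.045,0,0,0.03,0,0,0,0.045,-0.02,0.035,0.025,0,0,0,0.045,-0.02,0.035,0,0,0,0,0.045,-0.02,0.035,0,0,0,0,0.045,-0.02,0.035,0,0,0,0,0.045,-0.02,0.035,0,0,0,0,0.045,-0.02,0.035,0,0,0,0,0.045,-0.01,0.0205,0,0,0,0]
}}

```text
clock: 12.9
ee_pos: [0.5019, 0.0806, 0.1631]
eef_rot: [-0.55, 3.093, 0.001]
contact_force: [0.3, -0.5, -3.2]
opening: 0.72
```

{"method": "send_rows", "body": {
  "series": [0.045,0,0,0,0,0,0,0.045,0,0,0,0,0,0,0.045,0,0,0,0,0,0,0.045,0,0,0,0,0,0,0.045,0,0,0,0,0,0,0.045,0,0,0,0,0,0,0.045,0,0,0,0,0,0,0.045,0,0,0,0,0,0]
}}

```text
clock: 13.7
ee_pos: [0.5033, 0.0786, 0.1631]
eef_rot: [0.547, -3.093, -0.0]
contact_force: [0.3, 0.2, -2.2]
opening: 0.719
```

```bash
python3 pic.py i wrist scene top; python3 ov.py i_wrist i2 wrist mug .502 .0785 .014
```

```text
13.7 [0.5033 0.0786 0.1631] [ 0.547 -3.093 -0.   ] [ 0.3  0.2 -2.2] [ 0.55 -0.2  -0.27 -0.   -1.51 -1.77]
0 [284.  181.5] [357.8 253. ]
80.0 [263.4 198. ] [378.1 306.1]
```

View pics/i2.png

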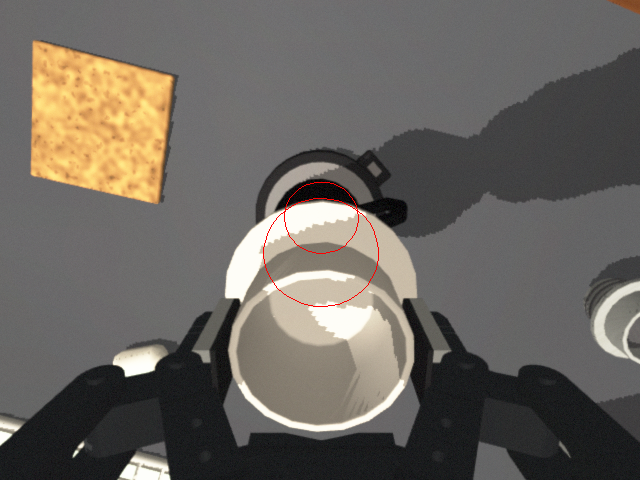

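View pics/i_scene.png

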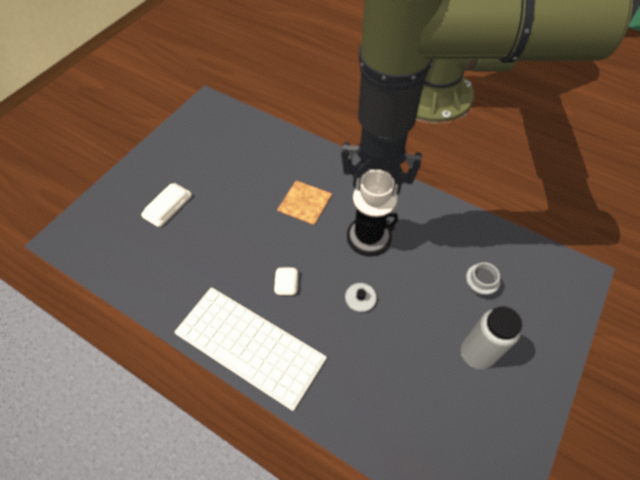

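{"method": "send_rows", "body": {
  "series": [0.045,-0.0008,0,-0.01,0,0,0,0.045,0,0,-0.01,0,0,0,0.045,0,0,-0.01,0,0,0,0.045,0,0,-0.008,0,0,0,0.045,0,0,-0.004,0,0,0,0.045,0,0,-0.003,0,0,0,0.045,0,0,0,0,0,0,0.045,0,0,0,0,0,0]
}}

```text
clock: 14.65
ee_pos: [0.5027, 0.0788, 0.1185]
eef_rot: [-0.548, 3.093, 0.0]
contact_force: [-0.7, -0.6, -1.7]
opening: 0.723
```

{"method": "send_rows", "body": {
  "series": [0.045,0,0,-0.001,0,0,0,0.045,0,0,0,0,0,0,0.045,0,0,-0.001,0,0,0,0.045,0,0,0,0,0,0,0.045,0,0,0,0,0,0,0.045,0,0,0,0,0,0,0.045,0,0,0,0,0,0,0.045,0,0,0,0,0,0]
}}

```text
clock: 15.45
ee_pos: [0.5025, 0.0787, 0.1162]
eef_rot: [0.548, -3.093, -0.0]
contact_force: [0.0, -0.9, -2.4]
opening: 0.724
```

{"method": "send_rows", "body": {
  "series": [0.045,0,0,-0.001,0,0,0,0.045,0,0,0,0,0,0,0.045,0,0,-0.001,0,0,0,0.045,0,0,0,0,0,0,0.045,0,0,0,0,0,0,0.045,0,0,0,0,0,0,0.045,0,0,0,0,0,0,0.045,0,0,0,0,0,0]
}}

```text
clock: 16.25
ee_pos: [0.5025, 0.0787, 0.1142]
eef_rot: [0.548, -3.093, -0.0]
contact_force: [-0.6, -0.4, -1.8]
opening: 0.719
```

{"method": "send_rows", "body": {
  "series": [0.045,0,0,-0.001,0,0,0,0.045,0,0,0,0,0,0,0.045,0,0,0,0,0,0,0.045,0,0,0,0,0,0,0.045,0,0,0,0,0,0,0.045,0,0,0,0,0,0,0.045,0,0,0,0,0,0,0.045,0,0,0,0,0,0]
}}

```text
clock: 17.05
ee_pos: [0.5027, 0.0788, 0.1138]
eef_rot: [-0.548, 3.093, 0.0]
contact_force: [-0.8, 0.5, 6.1]
opening: 0.72
```

{"method": "send_rows", "body": {
  "series": [0.0854,0,0,0,0,0,0,0.0854,0,0,0,0,0,0,0.0854,0,0,0,0,0,0,0.0854,0,0,0.02,0,0,0,0.0854,0,0,0.05,0,0,0,0.0854,0,0,0.05,0,0,0,0.0854,0,0,0.03,0,0,0,0.0854,0,0,0,0,0,0]
}}

```text
clock: 17.85
ee_pos: [0.504, 0.0787, 0.2687]
eef_rot: [-0.546, 3.085, 0.002]
contact_force: [-0.1, 0.6, 0.1]
opening: 0.998
```

```bash
python3 ring.py j dripper .082; python3 pic.py j scene
```

```text
17.85 [0.504  0.0787 0.2687] [-5.460e-01  3.085e+00  2.000e-03] [-0.1  0.6  0.1] [ 0.55 -0.2  -0.07  0.   -1.69 -1.77]
17.95 [0.5026 0.0789 0.2633] [-5.480e-01  3.093e+00  1.000e-03] [-0.   0.2  0.2] [ 0.55 -0.2  -0.08 -0.   -1.69 -1.77]
```

View pics/j.png

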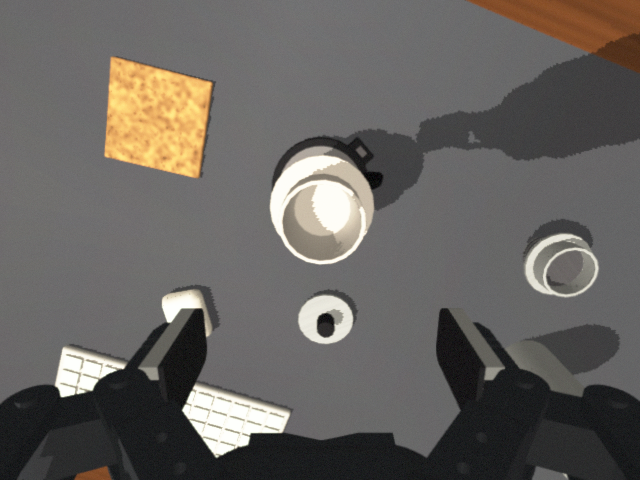

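View pics/j_scene.png

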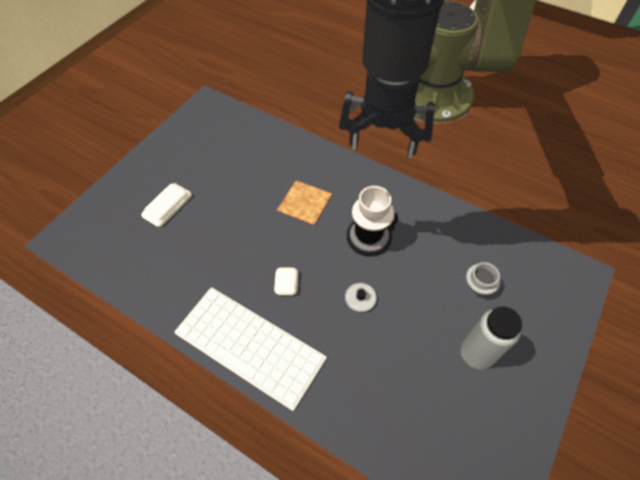

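```bash
python3 pic.py k wrist; python3 ov.py k_wrist k2 wrist dripper .5025 .0787 .082
python3 - <<'E'
import cv2
im=cv2.imread('pics/k2.png')[120:290,230:410]; cv2.imwrite('pics/k3.png',cv2.resize(im,None,fx=4,fy=3.5))
E
```

```text
18.0 [0.5022 0.0788 0.2621] [ 0.548 -3.092 -0.   ] [ 0.5  0.1 -0.1] [ 0.55 -0.2  -0.08 -0.   -1.69 -1.77]
0 [296.5 187.6] [344.4 234.3]
12 [268.2 162.1] [372.6 263.6]
16 [267.6 162.8] [373.2 265.4]
34 [279.1 181. ] [361.5 260.7]
61 [275.1 187.7] [365.4 274.2]
```

View pics/k3.png

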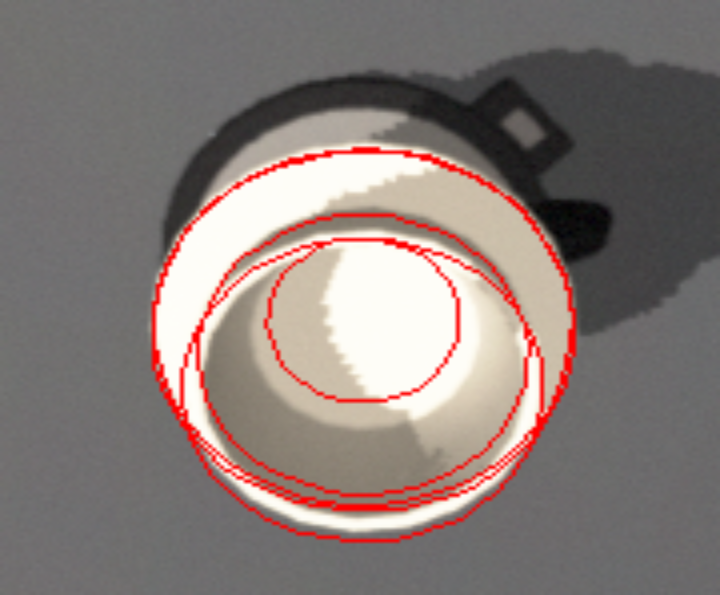

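```bash
python3 pic.py l scene top wrist; python3 ov.py l_scene l1 scene dripper .5025 .0787 .082;  python3 ov.py l_wrist l3 wrist dripper .5025 .0787 .082
python3 - <<'E'
import cv2,numpy as np
a=cv2.imread('pics/l1.png')[175:260,330:415];b=cv2.imread('pics/l_scene.png')[175:260,330:415]
c=cv2.imread('pics/l3.png')[140:290,240:390]
cv2.imwrite('pics/l4.png',np.hstack([cv2.resize(x,(266,400),interpolation=2) for x in(a,b,c)]))
E
```

```text
18.05 [0.5021 0.0787 0.2616] [ 0.547 -3.091  0.   ] [ 0.5 -0.4 -0.2] [ 0.55 -0.2  -0.08 -0.   -1.69 -1.77]
0 [361.9 207.7] [381.4 223.6]
12 [351.5 195.8] [392.8 229.4]
16 [351.6 194.6] [393.  228.3]
34 [357.5 193.5] [388.6 218.6]
61 [358.3 185.1] [390.2 210.5]
0 [296.7 187.4] [344.6 234.1]
12 [268.6 162. ] [372.8 263.4]
16 [267.9 162.6] [373.5 265.2]
34 [279.4 180.9] [361.8 260.5]
61 [275.5 187.5] [365.6 274. ]
```

View pics/l4.png

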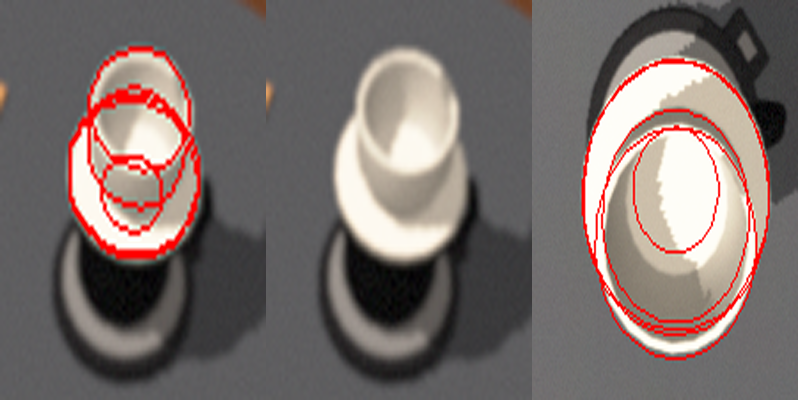

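{"method": "send_rows", "body": {
  "series": [0.0854,-0.001,0.035,0,0,0,4,0.0854,-0.001,0.035,0,0,0,4,0.0854,-0.002,0.035,0,0,0,4,0.0854,-0.002,0.035,0,0,0,4,0.0854,-0.002,0.035,0,0,0,4,0.0854,-0.002,0.035,-0.01,0,0,4,0.0854,-0.002,0.04,-0.01,0,0,0,0.0854,0,0,0,0,0,0]
}}

```text
clock: 19.0
ee_pos: [0.4888, 0.3318, 0.2388]
eef_rot: [1.182, -2.904, 0.002]
contact_force: [-1.2, -1.4, -1.0]
opening: 1.005
```

```bash
sleep 0; python3 pic.py m top; python3 ring.py m basket 0
```

```text
19.0 [0.4888 0.3318 0.2388] [ 1.182e+00 -2.904e+00  2.000e-03] [-1.2 -1.4 -1. ] [ 0.93  0.02  0.08 -0.   -1.64 -1.73]
19.05 [0.4894 0.3302 0.2403] [ 1.181 -2.906  0.003] [-0.3 -0.8 -0.3] [ 0.93  0.02  0.08 -0.   -1.64 -1.73]
0.6 [319.8, 202.4, 73.1, 72.1] [0.4888 0.3287]
```

View pics/m.png

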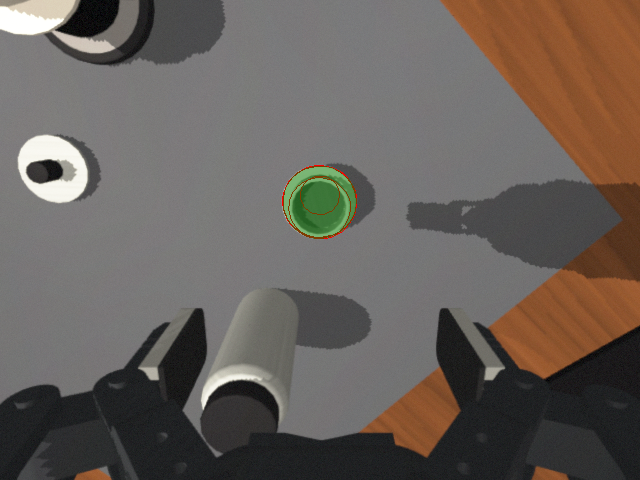

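{"method": "send_rows", "body": {
  "series": [0.0854,-0.0012,-0.0003,-0.04,0,0,0,0.0854,0,0,-0.045,0,0,0,0.0854,0,0,-0.045,0,0,0,0.0854,0,0,-0.04,0,0,0,0.0854,0,0,-0.02,0,0,0,0.0854,0,0,-0.0115,0,0,0,0.0854,0,0,0,0,0,0,0.0854,0,0,0,0,0,0]
}}

```text
clock: 19.95
ee_pos: [0.4902, 0.3286, 0.0436]
eef_rot: [-1.178, 2.91, 0.001]
contact_force: [1.0, -0.3, 0.9]
opening: 1.001
```

{"method": "send_rows", "body": {
  "series": [0.035,0,0,0,0,0,0,0.035,0,0,0,0,0,0,0.035,0,0,0,0,0,0,0.035,0,0,0,0,0,0,0.035,0,0,0,0,0,0,0.035,0,0,0,0,0,0,0.035,0,0,0,0,0,0,0.035,0,0,0,0,0,0]
}}

```text
clock: 20.75
ee_pos: [0.4899, 0.3289, 0.0432]
eef_rot: [-1.179, 2.91, 0.001]
contact_force: [-1.2, -0.4, 5.7]
opening: 0.584
```

{"method": "send_rows", "body": {
  "series": [0.035,0,0,0.005,0,0,0,0.035,0,0,0.015,0,0,0,0.035,0,0,0.04,0,0,0,0.035,0,0,0.04,0,0,0,0.035,0,0,0.04,0,0,0,0.035,0,0,0,0,0,0,0.035,0,0,0,0,0,0,0.035,0,0,0,0,0,0]
}}

```text
clock: 21.55
ee_pos: [0.4887, 0.3281, 0.1805]
eef_rot: [1.178, -2.91, 0.0]
contact_force: [-0.3, 1.0, -1.1]
opening: 0.578
```

```bash
python3 - <<'E'
from h import *
o=r.get_obs(); c=viewer.calibration('wrist'); print(o['ee_pos'],o['contact_force'],o['opening'])
im=viewer.snapshot('wrist')[:,:,::-1].copy(); cv2.imwrite('pics/n.png',im)
E
python3 ov.py n n2 wrist basket .4895 .329 .140
```

```text
[0.48871161 0.32811338 0.18048203] [-0.34367934  0.99496544 -1.11450123] 0.5779174414255602
0 [281.  242.7] [357.2 313.2]
32 [240.2 234.3] [397.3 376.2]
36 [238.3 237.3] [399.1 382. ]
56 [246.6 274.1] [390.1 400.5]
```

View pics/n2.png

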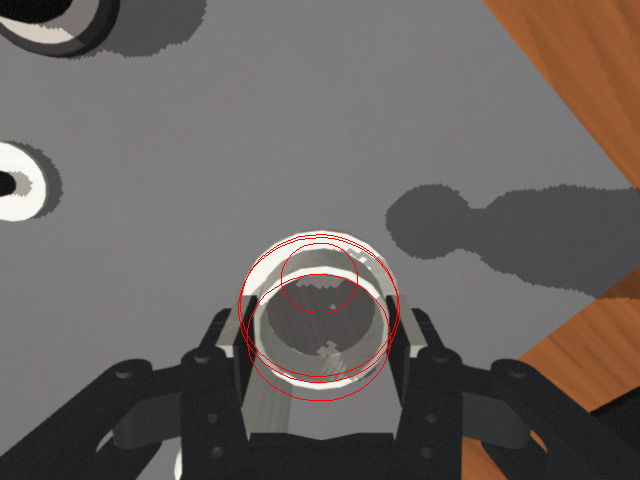

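{"method": "send_rows", "body": {
  "series": [0.035,0,0,0.04,0,0,0,0.035,0.002,-0.04,0,0,0,0,0.035,0.002,-0.04,0,0,0,0,0.035,0.002,-0.04,0,0,0,0,0.035,0.002,-0.04,0,0,0,0,0.035,0.002,-0.04,0,0,0,0,0.035,0.004,-0.04,0,0,0,0,0.035,0.0004,-0.009,0,0,0,0]
}}

```text
clock: 22.4
ee_pos: [0.5033, 0.0761, 0.2209]
eef_rot: [1.174, -2.912, 0.001]
contact_force: [-0.1, -0.9, -0.6]
opening: 0.579
```

{"method": "send_rows", "body": {
  "series": [0.035,0,0,0,0,0,0,0.035,0,0,0,0,0,0,0.035,0,0,0,0,0,0,0.035,0,0,0,0,0,0,0.035,0,0,0,0,0,0,0.035,0,0,0,0,0,0,0.035,0,0,0,0,0,0,0.035,0,0,0,0,0,0]
}}

```text
clock: 23.2
ee_pos: [0.5037, 0.0795, 0.2217]
eef_rot: [1.179, -2.912, -0.0]
contact_force: [0.6, -0.2, -1.5]
opening: 0.579
```

```bash
python3 pic.py p wrist scene; python3 ov.py p_wrist p2 wrist dripper .5022 .0785 .082
python3 - <<'E'
import cv2
im=cv2.imread('pics/p_scene.png')[120:280,300:460]; cv2.imwrite('pics/p3.png',cv2.resize(im,None,fx=3.5,fy=3.5))
E
```

```text
23.2 [0.5037 0.0795 0.2217] [ 1.179 -2.912 -0.   ] [ 0.6 -0.2 -1.5] [ 0.55 -0.2  -0.16 -0.   -1.61 -1.35]
0 [292.9 193.8] [347.3 246.3]
12 [260.6 165.1] [379.6 279.8]
16 [259.8 165.9] [380.4 282. ]
34 [272.5 187.2] [367.4 277.9]
61 [267.2 195.8] [372.5 295.6]
```

View pics/p2.png

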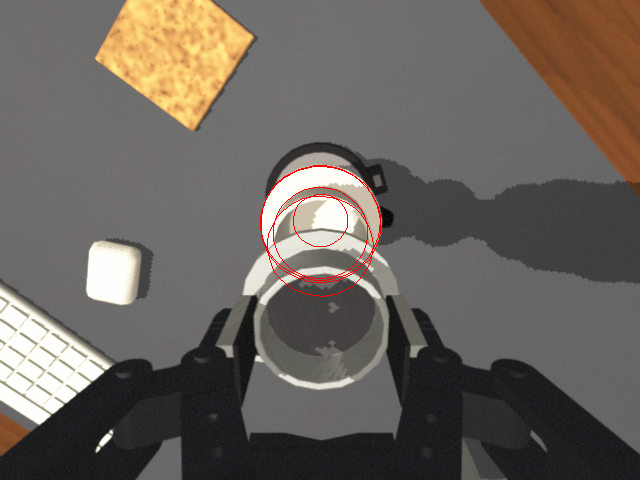

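View pics/p3.png

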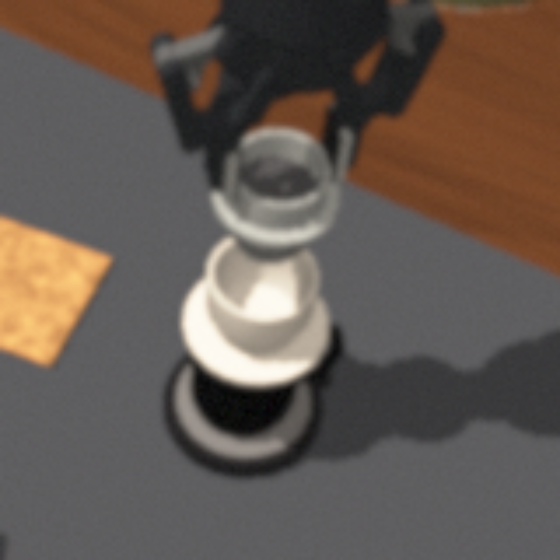

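{"method": "send_rows", "body": {
  "series": [0.035,-0.0006,-0.0005,-0.01,0,0,0,0.035,0,0,-0.015,0,0,0,0.035,0,0,-0.015,0,0,0,0.035,0,0,-0.01,0,0,0,0.035,0,0,-0.008,0,0,0,0.035,0,0,-0.004,0,0,0,0.035,0,0,-0.002,0,0,0,0.035,0,0,0,0,0,0]
}}

```text
clock: 24.1
ee_pos: [0.5032, 0.0789, 0.1578]
eef_rot: [-1.179, 2.912, -0.0]
contact_force: [-1.0, 0.2, -1.1]
opening: 0.58
```

{"method": "send_rows", "body": {
  "series": [0.035,0,0,-0.001,0,0,0,0.035,0,0,0,0,0,0,0.035,0,0,-0.001,0,0,0,0.035,0,0,0,0,0,0,0.035,0,0,0,0,0,0,0.035,0,0,0,0,0,0,0.035,0,0,0,0,0,0,0.035,0,0,0,0,0,0]
}}

```text
clock: 24.9
ee_pos: [0.5031, 0.0789, 0.1557]
eef_rot: [1.179, -2.912, -0.0]
contact_force: [-0.5, -0.4, -1.6]
opening: 0.578
```

{"method": "send_rows", "body": {
  "series": [0.035,0,0,-0.001,0,0,0,0.035,0,0,0,0,0,0,0.035,0,0,-0.001,0,0,0,0.035,0,0,0,0,0,0,0.035,0,0,0,0,0,0,0.035,0,0,0,0,0,0,0.035,0,0,0,0,0,0,0.035,0,0,0,0,0,0]
}}

```text
clock: 25.7
ee_pos: [0.5033, 0.079, 0.1545]
eef_rot: [-1.179, 2.911, -0.0]
contact_force: [-2.1, 0.2, 6.1]
opening: 0.582
```

{"method": "send_rows", "body": {
  "series": [0.035,0,0,-0.001,0,0,0,0.035,0,0,0,0,0,0,0.035,0,0,0,0,0,0,0.035,0,0,0,0,0,0,0.035,0,0,0,0,0,0,0.035,0,0,0,0,0,0,0.035,0,0,0,0,0,0,0.035,0,0,0,0,0,0]
}}

```text
clock: 26.5
ee_pos: [0.5035, 0.079, 0.1544]
eef_rot: [-1.179, 2.91, -0.0]
contact_force: [-4.3, 1.8, 8.7]
opening: 0.579
```

{"method": "send_rows", "body": {
  "series": [0.0854,0,0,0.001,0,0,0,0.0854,0,0,0,0,0,0,0.0854,0,0,0,0,0,0,0.0854,0,0,0.01,0,0,0,0.0854,0,0,0.04,0,0,0,0.0854,0,0,0.05,0,0,0,0.0854,0,0,0,0,0,0,0.0854,0,0,0,0,0,0]
}}

```text
clock: 27.3
ee_pos: [0.5036, 0.0792, 0.2556]
eef_rot: [-1.178, 2.909, 0.001]
contact_force: [-0.7, 1.6, -1.2]
opening: 0.997
```

```bash
python3 pic.py q scene top wrist; python3 ov.py q_scene q1 scene basket .5022 .0785 .111;  python3 ov.py q_wrist q3 wrist basket .5022 .0785 .111; python3 ov.py q_top q5 top basket .5022 .0785 .111
python3 - <<'E'
import cv2,numpy as np
a=cv2.imread('pics/q1.png')[145:260,330:415];b=cv2.imread('pics/q_scene.png')[145:260,330:415]
c=cv2.imread('pics/q3.png')[140:310,240:390]
cv2.imwrite('pics/q4.png',np.hstack([cv2.resize(x,(266,400),interpolation=2) for x in(a,b,c)]))
E
```

```text
27.3 [0.5036 0.0792 0.2556] [-1.178e+00  2.909e+00  1.000e-03] [-0.7  1.6 -1.2] [ 0.55 -0.2  -0.1   0.   -1.67 -1.35]
0 [363.4 199.5] [382.3 214.9]
32 [357.3 184.2] [391.2 211.2]
36 [357.4 182.9] [391.5 210. ]
56 [361.6 179.1] [389.  200.7]
0 [294.  196.5] [345.2 246. ]
32 [269.7 185. ] [369.2 280.2]
36 [269.  186.1] [369.9 282.6]
56 [276.4 204. ] [362.2 285.3]
0 [269.6 260.5] [289.  279.9]
32 [261.  251.9] [295.7 286.6]
36 [260.8 251.7] [295.6 286.5]
56 [263.6 254.5] [291.5 282.4]
```

View pics/q4.png

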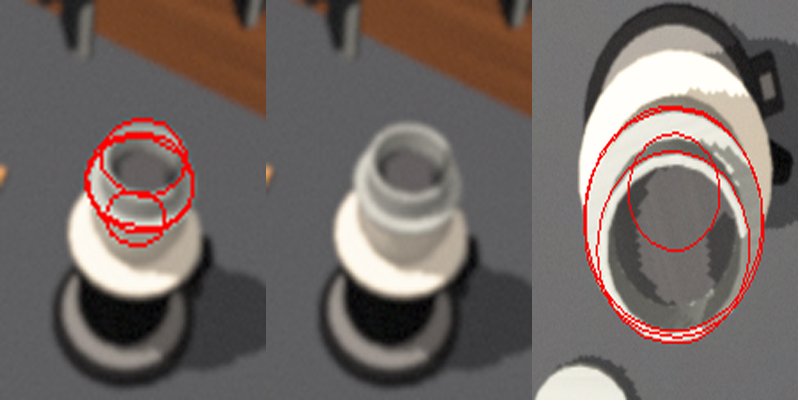

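View pics/q_wrist.png

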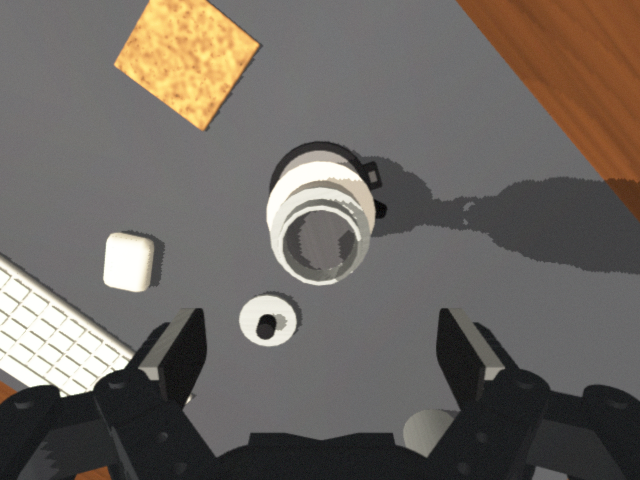

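{"method": "send_rows", "body": {
  "series": [0.0854,0.028,0.011,0,0,0,0,0.0854,0.028,0.011,0,0,0,0,0.0854,0.028,0.011,0,0,0,0,0.0854,0.028,0.011,-0.01,0,0,0,0.0854,0.0275,0.011,-0.02,0,0,0,0.0854,0,0,-0.02,0,0,0,0.0854,0,0,0,0,0,0,0.0854,0,0,0,0,0,0]
}}

```text
clock: 28.25
ee_pos: [0.6422, 0.1335, 0.2033]
eef_rot: [1.178, -2.91, 0.001]
contact_force: [0.4, 0.8, 1.3]
opening: 1.001
```

```bash
python3 ring.py s lid 0
```

```text
28.25 [0.6422 0.1335 0.2033] [ 1.178e+00 -2.910e+00  1.000e-03] [0.4 0.8 1.3] [ 0.51  0.19  0.19  0.   -1.58 -1.31]
0.63 [320.7, 207.7, 70.6, 68.5] [0.6414 0.1345]
```

View pics/s.png

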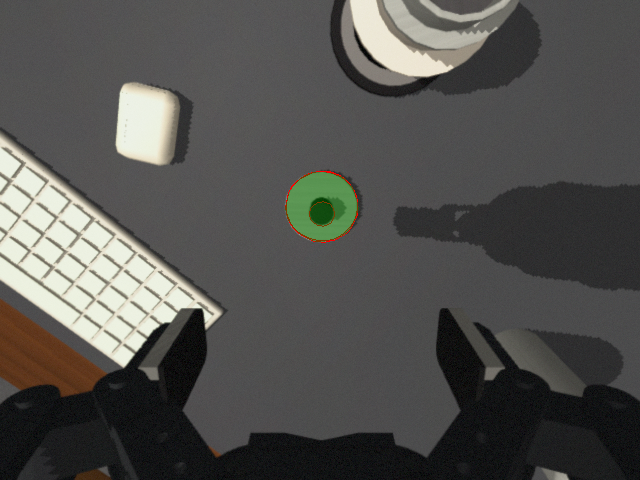

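{"method": "send_rows", "body": {
  "series": [0.05,-0.0008,0.001,-0.04,0,0,0,0.05,0,0,-0.045,0,0,0,0.05,0,0,-0.045,0,0,0,0.05,0,0,-0.03,0,0,0,0.05,0,0,-0.015,0,0,0,0.05,0,0,-0.005,0,0,0,0.05,0,0,0,0,0,0,0.05,0,0,0,0,0,0]
}}

```text
clock: 29.15
ee_pos: [0.6432, 0.1354, 0.0265]
eef_rot: [-1.178, 2.908, -0.0]
contact_force: [-0.1, -0.3, 0.8]
opening: 0.582
```

```bash
python3 pic.py t wrist
```

```text
29.15 [0.6432 0.1354 0.0265] [-1.178  2.908 -0.   ] [-0.1 -0.3  0.8] [ 0.51  0.25 -0.06  0.   -1.26 -1.31]
```

View pics/t_wrist.png

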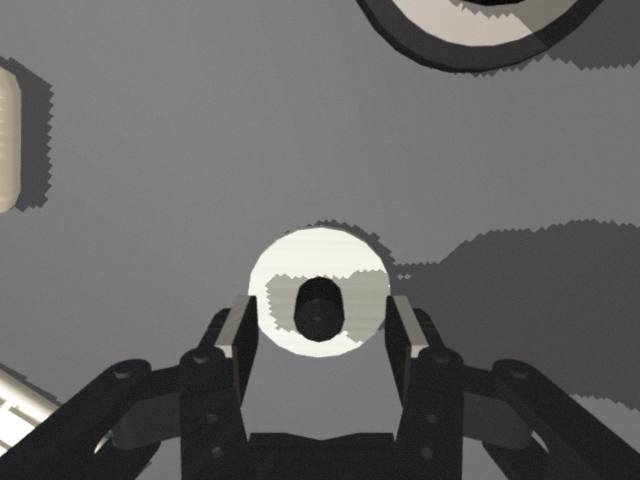

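{"method": "send_rows", "body": {
  "series": [0.05,-0.0016,-0.001,-0.005,0,0,0,0.05,0,0,-0.006,0,0,0,0.05,0,0,0,0,0,0,0.05,0,0,0,0,0,0,0.01,0,0,0,0,0,0,0.01,0,0,0,0,0,0,0.01,0,0,0,0,0,0,0.01,0,0,0,0,0,0]
}}

```text
clock: 30.0
ee_pos: [0.6405, 0.134, 0.0131]
eef_rot: [-1.179, 2.911, -0.0]
contact_force: [0.4, 0.4, 2.3]
opening: 0.217
```

{"method": "send_rows", "body": {
  "series": [0.01,0,0,0,0,0,0,0.01,0,0,0,0,0,0,0.01,0,0,0,0,0,0,0.01,0,0,0,0,0,0,0.01,0,0,0,0,0,0,0.01,0,0,0,0,0,0,0.01,0,0,0,0,0,0,0.01,0,0,0,0,0,0]
}}

```text
clock: 30.8
ee_pos: [0.6404, 0.134, 0.0131]
eef_rot: [-1.179, 2.911, -0.0]
contact_force: [-0.2, 0.9, 4.4]
opening: 0.215
```

{"method": "send_rows", "body": {
  "series": [0.01,0,0,0.005,0,0,0,0.01,0,0,0.017,0,0,0,0.01,0,0,0.05,0,0,0,0.01,0,0,0.05,0,0,0,0.01,0,0,0.05,0,0,0,0.01,0,0,0.05,0,0,0,0.01,0,0,0,0,0,0,0.01,0,0,0,0,0,0]
}}

```text
clock: 31.6
ee_pos: [0.6404, 0.1341, 0.2371]
eef_rot: [-1.178, 2.909, 0.001]
contact_force: [0.1, 0.0, -1.6]
opening: 0.216
```

```bash
python3 pic.py u wrist top
python3 - <<'E'
from h import *
c=viewer.calibration('wrist'); l=look('basket','wrist')
for k in l: print(k[0],k[2])
E
```

```text
31.6 [0.6404 0.1341 0.2371] [-1.178e+00  2.909e+00  1.000e-03] [ 0.1  0.  -1.6] [ 0.51  0.18  0.25 -0.   -1.63 -1.31]
0.58 [429.1, 30.7, 125.1, 61.1]
```

View pics/u_wrist.png

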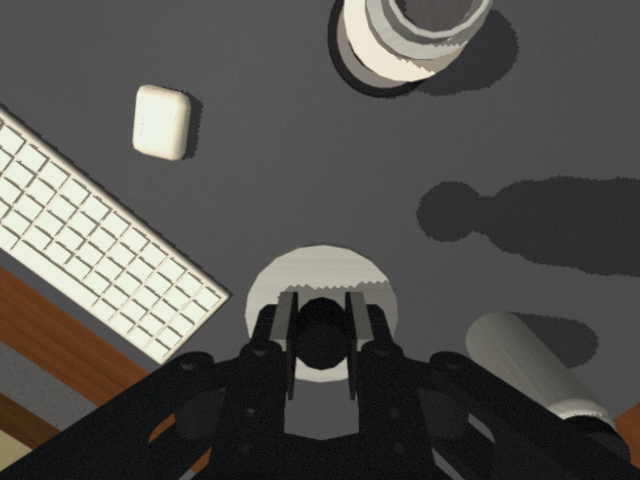

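{"method": "send_rows", "body": {
  "series": [0.01,-0.03,-0.012,0,0,0,0,0.01,-0.03,-0.012,0,0,0,0,0.01,-0.03,-0.012,0,0,0,0,0.01,-0.03,-0.012,0,0,0,0,0.01,-0.0192,-0.0081,0,0,0,0,0.01,0,0,0,0,0,0,0.01,0,0,0,0,0,0,0.01,0,0,0,0,0,0]
}}

```text
clock: 32.55
ee_pos: [0.5011, 0.0779, 0.2337]
eef_rot: [1.178, -2.91, 0.0]
contact_force: [0.8, 0.1, -0.9]
opening: 0.219
```

{"method": "send_rows", "body": {
  "series": [0.01,0,0,-0.015,0,0,0,0.01,0,0,-0.01,0,0,0,0.01,0,0,-0.01,0,0,0,0.01,0,0,0,0,0,0,0.01,0,0,0,0,0,0,0.01,0,0,0,0,0,0,0.01,0,0,0,0,0,0,0.01,0,0,0,0,0,0]
}}

```text
clock: 33.35
ee_pos: [0.5011, 0.0779, 0.2001]
eef_rot: [-1.179, 2.911, 0.0]
contact_force: [-0.1, 0.1, -1.0]
opening: 0.221
```

```bash
python3 pic.py v wrist scene; python3 ov.py v_wrist v2 wrist basket .5022 .0785 .111
python3 - <<'E'
import cv2
im=cv2.imread('pics/v_scene.png')[110:270,300:460]; cv2.imwrite('pics/v3.png',cv2.resize(im,None,fx=3.5,fy=3.5))
E
```

```text
33.35 [0.5011 0.0779 0.2001] [-1.179  2.911  0.   ] [-0.1  0.1 -1. ] [ 0.55 -0.21 -0.21 -0.   -1.57 -1.35]
0 [287.9 216.9] [349.6 275.3]
32 [257.1 206.2] [379.8 320.6]
36 [255.9 208. ] [380.8 324.3]
56 [264.  232.9] [372.2 332.3]
```

View pics/v2.png

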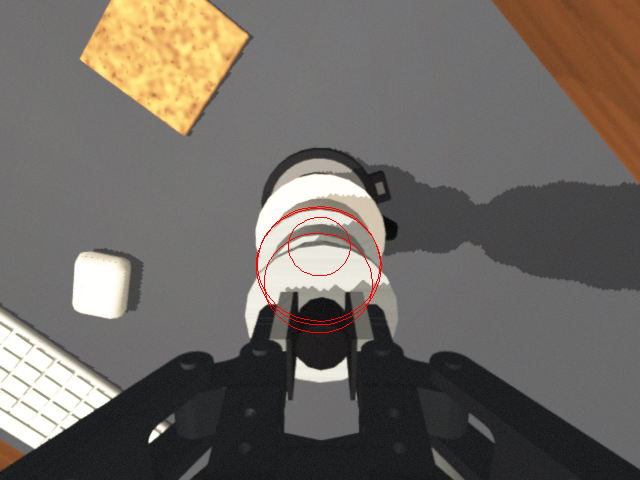

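View pics/v3.png

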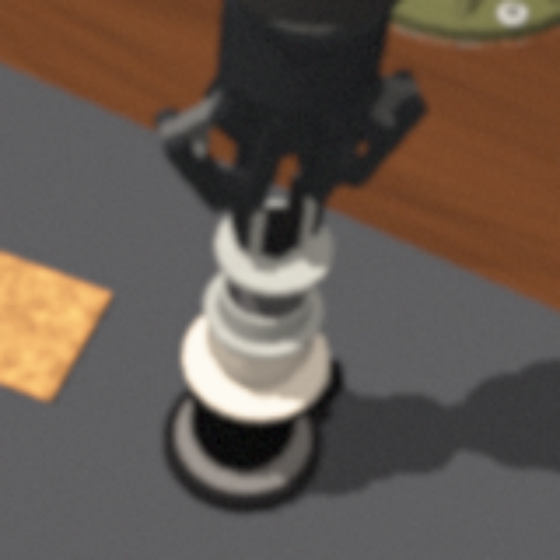

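Run:
```python
import cv2,numpy as np
f=lambda n:cv2.resize(cv2.imread(n)[165:315,245:395],(400,400),interpolation=2)
cv2.imwrite('pics/v4.png',np.hstack([f('pics/v2.png'),f('pics/v_wrist.png')]))
```

```text
(no output)
```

View pics/v4.png

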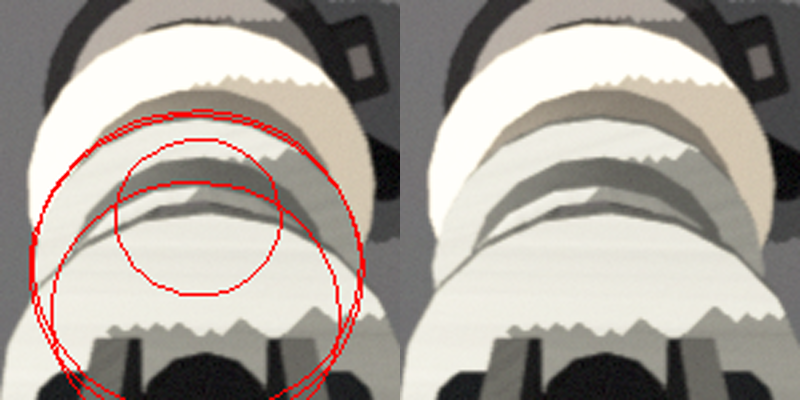

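{"method": "send_rows", "body": {
  "series": [0.01,0.0004,0.001,-0.005,0,0,0,0.01,0,0,-0.008,0,0,0,0.01,0,0,-0.006,0,0,0,0.01,0,0,-0.004,0,0,0,0.01,0,0,-0.002,0,0,0,0.01,0,0,0,0,0,0,0.01,0,0,0,0,0,0,0.01,0,0,0,0,0,0]
}}

```text
clock: 34.25
ee_pos: [0.5015, 0.0788, 0.175]
eef_rot: [-1.179, 2.911, 0.0]
contact_force: [0.7, 0.3, -0.0]
opening: 0.217
```

{"method": "send_rows", "body": {
  "series": [0.01,0,0,-0.001,0,0,0,0.01,0,0,0,0,0,0,0.01,0,0,-0.001,0,0,0,0.01,0,0,0,0,0,0,0.01,0,0,0,0,0,0,0.01,0,0,0,0,0,0,0.01,0,0,0,0,0,0,0.01,0,0,0,0,0,0]
}}

```text
clock: 35.05
ee_pos: [0.5014, 0.0788, 0.1727]
eef_rot: [1.179, -2.912, -0.0]
contact_force: [0.9, -0.1, -0.6]
opening: 0.219
```

{"method": "send_rows", "body": {
  "series": [0.01,0,0,-0.001,0,0,0,0.01,0,0,0,0,0,0,0.01,0,0,0,0,0,0,0.01,0,0,0,0,0,0,0.01,0,0,0,0,0,0,0.01,0,0,0,0,0,0,0.01,0,0,0,0,0,0,0.01,0,0,0,0,0,0]
}}

```text
clock: 35.85
ee_pos: [0.5016, 0.0788, 0.172]
eef_rot: [-1.179, 2.911, -0.0]
contact_force: [0.5, -0.5, 3.1]
opening: 0.214
```

{"method": "send_rows", "body": {
  "series": [0.01,0,0,-0.001,0,0,0,0.01,0,0,0,0,0,0,0.01,0,0,0,0,0,0,0.01,0,0,0,0,0,0,0.01,0,0,0,0,0,0,0.01,0,0,0,0,0,0,0.01,0,0,0,0,0,0,0.01,0,0,0,0,0,0]
}}

```text
clock: 36.65
ee_pos: [0.5017, 0.0788, 0.172]
eef_rot: [-1.179, 2.91, -0.001]
contact_force: [-1.4, 1.1, 8.3]
opening: 0.214
```

Contact exactly at the expected seat height (0.172). Release: back off slightly, open a little, then rise.

{"method": "send_rows", "body": {
  "series": [0.05,0,0,0.001,0,0,0,0.05,0,0,0,0,0,0,0.05,0,0,0,0,0,0,0.05,0,0,0.01,0,0,0,0.05,0,0,0.03,0,0,0,0.05,0,0,0.04,0,0,0,0.0854,0,0,0.04,0,0,0,0.0854,0,0,0,0,0,0]
}}

```text
clock: 37.45
ee_pos: [0.503, 0.0785, 0.2989]
eef_rot: [-1.174, 2.903, -0.002]
contact_force: [-0.7, 0.4, 0.9]
opening: 0.9
```

{"method": "send_rows", "body": {
  "series": [0.0854,-0.03,0,0,0,0,0,0.0854,-0.03,0,0,0,0,0,0.0854,-0.03,0,0,0,0,0,0.0854,0,0,0,0,0,0,0.0854,0,0,0,0,0,0,0.0854,0,0,0,0,0,0,0.0854,0,0,0,0,0,0,0.0854,0,0,0,0,0,0]
}}

```text
clock: 38.25
ee_pos: [0.4117, 0.0787, 0.2912]
eef_rot: [1.178, -2.911, 0.001]
contact_force: [0.1, -0.2, 0.3]
opening: 1.002
```

```bash
python3 pic.py w wrist scene top; python3 ov.py w_scene w1 scene lid .5024 .079 .159; python3 ov.py w_wrist w2 wrist lid .5024 .079 .159
python3 - <<'E'
import cv2,numpy as np
a=cv2.imread('pics/w1.png')[140:260,320:420];b=cv2.imread('pics/w_scene.png')[140:260,320:420]
cv2.imwrite('pics/w4.png',np.hstack([cv2.resize(x,(400,480),interpolation=2) for x in(a,b)]))
E
python3 - <<'E'
from h import *
C={k:viewer.calibration(k) for k in('scene','top')}
for n in ['flask','earcase','mouse']:
  for cam in C:
    l=look(n,cam); print(n,cam,[(round(k[0],2),np.round(k[2],1)) for k in l[:1]])
E
```

```text
38.25 [0.4117 0.0787 0.2912] [ 1.178e+00 -2.911e+00  1.000e-03] [ 0.1 -0.2  0.3] [ 0.68 -0.43 -0.21 -0.   -1.79 -1.48]
8 [359.2 177.3] [391.9 203. ]
12 [359.3 175.9] [392.1 201.8]
34 [371.4 177. ] [382.2 185.4]
8 [193.7 274.4] [276.9 348.9]
12 [192.  276.6] [276.3 351.9]
34 [212.9 318. ] [242.2 343.9]
flask scene [(0.97, array([488.2, 339.4,  60.5,  66.8]))]
flask top [(0.72, array([134.6, 212.8,  52.3,  40.9]))]
earcase scene []
earcase top [(0.69, array([325.4, 186.9,  32.5,  32.1]))]
mouse scene [(0.71, array([168.1, 205.2,  50. ,  42.9]))]
mouse top [(0.85, array([484.8, 194.8,  29.4,  50.9]))]
```

View pics/w4.png

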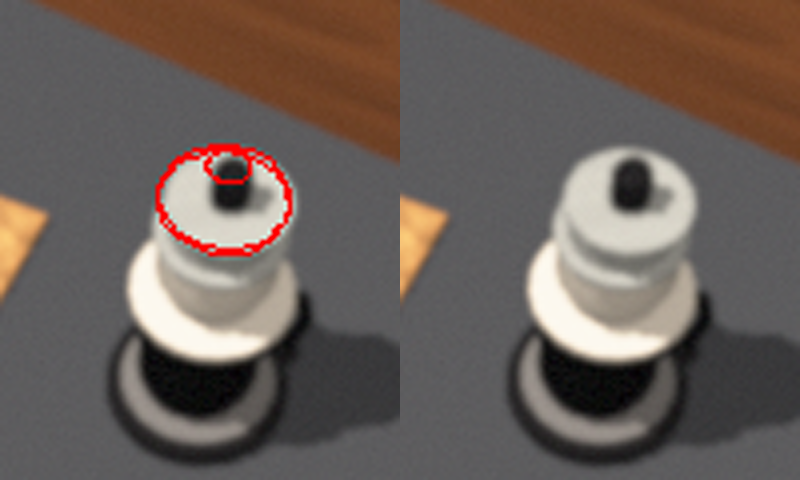

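View pics/w2.png

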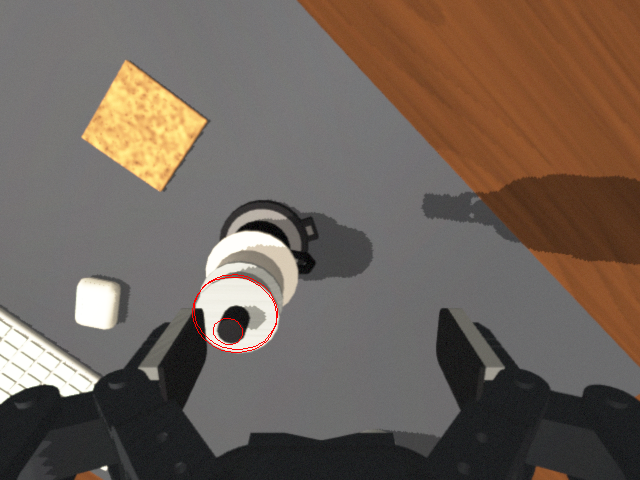

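View pics/w_top.png

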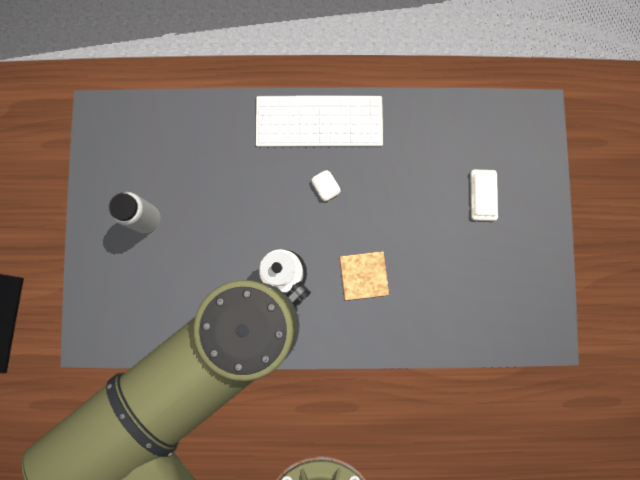

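```bash
python3 -c "
from station import r
print(r.finish_job())"
```

```text
the job is handed in; nothing more can be done
None
```

The coffee stack is built on the round mug warmer in the order you asked: mug, dripper, filter basket, lid. I handed it in at about 38 s of the 109 s allowed.

- **Seating:** The mug first touched as it reached the warmer. Each later piece made contact within about 0.5 mm of the height expected for being fully seated. After each release the camera overlays agreed to 1–2 pixels (about 1–2 mm), and every piece looked level.
- **Warmer and coaster:** The mug and the warmer's centre agree to about 1–2 mm, and the coaster is empty.
- **Things to leave alone:** The flask and mouse showed up in both the top and scene cameras within about 2 pixels of their starting places. The finder missed the earbud case in the last scene picture, but the top camera found it within 1 pixel of where it began. Nothing was knocked over or dropped.
- **Robot clear:** The gripper was open, about 9 cm to the side of the stack and 10 cm above it, and the wrist force was about zero.
- **Disagreement:** In close wrist-camera views the dripper and basket rims sat about 2–3 pixels (1–2 mm) off my overlays. The scene view matched within about a pixel, so I put this down to camera calibration rather than tilt.

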